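Set the length stop of a bead cut-off jig and push the strip up to it

TASK

Set the cut-off jig for the next wooden bead: with a fingertip, roll the knurled wheel so that the stop block closes in towards the saw slot until its pointer stands opposite the point of the gauge rider on the rule, without running past it and without pushing the stop block by hand. Then push the wooden strip along its channel with a fingertip, gently, until its end rests against the stop, leaving the stop at the mark. Only touch and push: nothing is to be gripped or lifted, and the other things on the bench stay where they are.

Things in the scene. Friction and masses are not known exactly. Their poses are not given: they have to be found in the camera images.
- jig: Aluminium cut-off jig screwed to the bench, base 84 (x) by 345 (y) mm, top face at z 18. Origin on the bench under the saw slot, on the strip channel's centre line; z up, y along the channel to the stop and wheel; base spans y -180 to 165. Channel 22.5 wide between lips up to z 24; squaring fence on the +x side to z 46 from y -62 to -1.
- saw_slot (a point): Point in the saw slot on the channel's centre line at the base's top, (0, 0, 18) mm in the jig's frame, between two pairs of steel guide posts at x -30 and 30, 73 mm high. Stop, rule and wheel lie on its +y side, the strip starts on its -y side.
- stop: Steel stop block 40 (x) by 24 (y) by 30 mm high over the channel. Origin at the foot of its stop face (towards the slot), z 18 in the jig; axes as the jig's. Gap = its y in the jig's frame, 15 to 78, at first 62 to 74. A pointer on its +x side is in the plane of the face. Slides along y only, driven by the wheel, stays put; about 6 N along y shoves it. More than 1.5 N of finger on it fails.
- wheel: Knurled steel wheel, 44 mm diameter, 16 wide, axis along the jig's x; origin at its centre, (0, 136, 42) mm in the jig. Dark housing cheeks either side (x -17 to 27, y 114 to 158) end at z 50, so its top 14 mm is bare. A pinion of 8 mm radius under it drives the stop's rack: 8 mm of gap per radian, 4 mm of gap for 11 mm of rim travel.
- wheel_top (a point): Topmost point of the wheel's rim, z 64 mm. Dragging the rim here towards the jig's +y (away from the saw slot) closes the gap, towards -y opens it. It takes about 2.5 N along the rim and stays where it is left: press with 4 to 10 N and drag, in several strokes.
- mark: Gauge rider, the gauge mark: a steel clip 14 by 12 by 10 mm, brass screw on top, fixed on the steel rule along the jig's +x edge. Origin at the foot of its point, which faces -x to the stop's pointer, 29 mm to +x of the channel's centre line; axes as the jig's. The gap wanted is its y in the jig's frame (30 to 50): the pointer is opposite when the stop's y in the mark's frame is 0 (at first +).
- strip: Loose wooden strip 20 by 20 by 120 mm (along its y), about 45 g, lying in the jig's channel, its leading end 12 to 40 mm short of the saw slot. Origin at the centre of its underside, z 18 in the channel; its top is at z 38, 14 above the lips. It slides along y, between the guide posts, under less than 1 N; over 12 N of finger on it (a shove or a grip) fails.
- strip_lead (a point): Centre of the strip's +y end face, the end that must rest against the stop; 10 mm above its underside.
- strip_tail (a point): Centre of the strip's -y end face, the end to push on; 10 mm above its underside.
- blank1: Loose cut bead blank of wood, 20 by 34 by 20 mm, on the bench before the jig. Leave alone. Origin under its centre.
- blank2: Second cut bead blank, the same. Leave alone.
- pliers1: Loose pliers with blue grips, 185 mm long, 14 high, lying to the right of the jig. Origin near the pivot. Leave alone.
- pliers2: Loose pliers with black grips, 185 mm long, 14 high, lying beyond the jig. Leave alone.
- saw: Loose fine-toothed back saw, 265 mm long, 22 high, lying beyond the jig. Origin where handle and blade meet. Leave alone.
- mug: White mug with brushes, 76 mm diameter, about 190 high with the brushes, to the left of the jig. Leave alone.
- tray: White bead tray, 100 by 75 by 18 mm, to the left of the jig. Leave alone.
- spool: Wooden wire spool, 52 mm diameter, 28 high, to the right of the jig. Leave alone.
Things that resemble listed ones, but are neither listed nor needed, are in the scene too. Several things have the shape of the strip; the one meant has the colours described above.

How it is judged:
On the way, in this order (a step that is already met when the one before it is completed fails the run):
1. the stop's pointer stands opposite the rider's point, within 2 mm and at rest, while the strip has not yet come up to the stop (y of stop in the frame of mark between -0.002 and 0.002 m and linear speed of stop below 0.003 m/s and y of strip_lead in the frame of stop below -0.006 m), for 0.2 s.
2. the strip's end rests against the stop (within 2 mm) (y of strip_lead in the frame of stop above -0.002 m and linear speed of strip below 0.01 m/s), for 0.2 s.
At the end, for the whole second after the job is handed in: The stop's pointer is within 2 mm of the rider's point, the strip lies flat in its channel with its end within 2 mm of the stop face, and both are at rest (all of step 2 and y of stop in the frame of mark between -0.002 and 0.002 m and linear speed of stop below 0.003 m/s and x of strip in the frame of jig between -0.004 and 0.004 m and height (world z) of strip below 0.0205 m and angle between strip's own z axis and vertical below 0.05 rad); the robot touches nothing.
It fails at once if the stop ran past the mark by more than 4 mm (y of stop in the frame of mark below -0.004 m).
It fails at once if the stop block was pushed by hand (more than 1.5 N) (contact force between any of the fingers, the arm and stop above 1.5 N).
It fails at once if the strip was lifted or tipped, or gripped or shoved with more than 12 N (contact force between the fingers and strip above 12 N or height (world z) of strip above 0.026 m or angle between strip's own z axis and vertical above 0.25 rad).
It fails at once if another thing on the bench was moved by more than 20 mm (distance of any of blank1, blank2, pliers1, pliers2, saw, mug, tray, spool from where it was at the start of the episode above 0.02 m).
It also fails if it takes over 54 s, if anything falls off the work surface, if the arm or the gripper's body presses on something with over 40 N, if the wrist force passes 120 N, or if a joint passes its speed limit or range.

ROBOT

A 6-joint arm with a two-finger parallel gripper is mounted at the origin on the work surface. World frame = base frame: x ahead of the robot, y to its left, z up, the work surface at z = 0. Lengths are in m, angles in rad, forces in N, time in s.
With the tool pointing down it reaches from about 0.3 to 0.75 m from the base axis. Payload 8.5 kg.
Tool frame: the origin (TCP) lies midway between the tips of the shut fingers; the grasp point (between the pads) lies 19 mm behind it; z points along the fingers, y is the direction in which the jaws open and shut (so a half turn about z gives the same grasp; the last joint's range is limited). The gripper opens to 88 mm and grips with 3 to 60 N. Pads are 18 mm wide; open, the fingers measure 123 mm over their backs; the gripper's body (75 mm by 187 mm) begins 45 mm behind the grasp point.
Start: joints at [0.947, 0.381, 1.297, -0, 1.464, -0.215], TCP at [0.219, 0.505, 0.239] pointing down, gripper open.
Joint ranges: [-3.11, 3.11], [-0.89, 2.33], [0.22, 2.48], [-1.42, 4.56], [0.17, 2.85], [-2.88, 2.88]. Speed limits (rad/s): [2.39, 2.39, 3.14, 3.14, 3.14, 3.14].

INTERFACE

Orientations are given as a rotation vector (axis times angle).
In Python, from plant import observe, cams, workorder gives the robot as it stands.
- The arm moves only by the tool step_arm, never from a script. Its argument "increments" is a list that holds one entry, the list of rows, each a list of 5 numbers: the shift along the world's x, y, z in cm, then the turn about the world's z in rad, then the closure, from 0 (fully open) to 1 (shut). In form: [[[dx, dy, dz, roll, gripper], ...]]. A call has 1 to 20 rows; each row shifts and turns the commanded pose from where the row before left it; what a row does not reach is not made up. A row lasts 1/10 s, in which the tool goes at most 50 mm and 8.59 degrees, less where a joint would pass 70% of its speed; a pose out of reach is approached as far as the arm can. A call with a gripper value outside its range is refused whole. The fingers move at their own pace and stop on an object; "squeeze" is the grip in N (left out, the last holds). Time passes only in rows, so rows that do not move let the fingers close. It gives the time, the measured TCP pose, the force and the opening at its end, in the units of the state.
- observe(): the state, without advancing time (a new reading comes with each control period).
- cams.capture(name): name is "scene" or "side" or "wrist"; returns a dict with "frame" (480x640x3 uint8, red, green, blue), "intrinsics" (3x3 intrinsics, pixels), "k1" (the pictures are not rectified: a ray, as slopes to the right and down, at radius r is drawn at 1 + k1 r^2 times it, then the intrinsics apply), "position" and "attitude" of the camera in the world; the wrist camera has in their place "hand_eye" (4x4, takes a point from camera to tool coordinates, whose origin is the TCP and whose axes are the flange's). Camera axes: x right, y down, z forward; pixel columns grow to the right and rows downward; lengths in m; the calibration is good to about 2 mm. A picture is of the moment at which its call begins: read the wrist's pose just before it. There is no depth.
- workorder.job_done(): hands the job in, once; it reports no verdict.
The state is a dict: "t": time; "joint_positions": joint angles; "qd": joint speeds; "joint_efforts": joint torques, N m; "position": TCP position; "tool_rot": TCP orientation; "wrist_force": force on the tool from outside, world axes, zero at the start; "wrist_torque": the same for the moment, N m; "gripper_width": finger opening in m.
Only numpy, scipy, OpenCV 4.12 (cv2) and the standard library are available. Lean on these libraries where they do the work, as an engineer would, in place of code of your own. Each camera call takes 0.05 s, during which the arm holds its last target. There are 200 camera calls.

## Working session

There is one attempt and no reset: what is moved stays moved. The work goes in short steps, Python scripts to look and compute and a tool call to move; the robot and the scene stay as the last step left them, time stands still between calls to the robot, and variables do not carry over. Pictures are saved under pics/ and viewed, about 8 in all and at most 12, crops included, and the job is handed in when it is done.

Besides the shell and the picture viewer there is one more tool, called in YAML: its name, and indented under it one key for each argument. step_arm: Moves the arm, as the interface text tells. Its arguments: {"type":"object","properties":{"increments":{"type":"array","items":{"type":"array","items":{"type":"array","items":{"type":"number"}}}},"squeeze":{"type":"number"}},"required":["increments"]}

```bash
mkdir -p pics; ls; cat > h.py <<'E'
import numpy as np, cv2
from scipy.spatial.transform import Rotation as R
from plant import observe, cams, workorder
def att(a):
    a=np.array(a,float)
    return a if a.shape==(3,3) else (R.from_rotvec(a).as_matrix() if a.size==3 else R.from_quat(a).as_matrix())
def snap(n,name=None):
    s=observe(); c=cams.capture(n)
    if 'hand_eye' in c:
        T=np.eye(4); T[:3,:3]=R.from_rotvec(s['tool_rot']).as_matrix(); T[:3,3]=s['position']
        T=T@np.array(c['hand_eye']); c['P'],c['Rm']=T[:3,3],T[:3,:3]
    else: c['P'],c['Rm']=np.array(c['position']),att(c['attitude'])
    if name: cv2.imwrite('pics/%s.png'%name,c['frame'][:,:,::-1])
    return c
def ray(c,uv):
    K=np.array(c['intrinsics']); k=c['k1']
    d=cv2.undistortPoints(np.array([[uv]],float),K,np.array([k,0,0,0.]))[0,0]
    return c['Rm']@np.array([d[0],d[1],1])
def onz(c,uv,z):
    d=ray(c,uv); return c['P']+d*(z-c['P'][2])/d[2]
def proj(c,X):
    p=c['Rm'].T@(np.array(X)-c['P']); return cv2.projectPoints(p.reshape(1,1,3),np.zeros(3),np.zeros(3),np.array(c['intrinsics']),np.array([c['k1'],0,0,0.]))[0].ravel()
E
python3 - <<'E'
from h import *
import pickle
for n in ['scene','side']:
    c=snap(n,n+'0'); print(n,c['P'],c['Rm'].tolist(),c['k1'],np.shape(c['attitude']))
    pickle.dump(c,open(n+'0.pkl','wb'))
print(observe())
E
```

```text
pics
scene [ 0.99597681 -0.35686148  0.97523531] [[0.622084673048166, 0.6597403942811733, -0.42160795973543785], [0.782856295250034, -0.5157974244410857, 0.3479785021051361], [0.012111174424814797, -0.5465305381162744, -0.8373515930362747]] -0.13839251429386495 (3,)
side [1.14122307 0.83595476 0.81885458] [[-0.8166312478885559, 0.34180390055742216, -0.46506289739745055], [0.5771463089400988, 0.4891158419141738, -0.6539631727134251], [0.003942467349243195, -0.80245609646405, -0.5966981399324783]] -0.10605161595407997 (3,)
{'t': 0.1, 'joint_positions': array([ 9.46720804e-01,  3.81133689e-01,  1.29816735e+00, -4.51576549e-06,
        1.46354800e+00, -2.15301215e-01]), 'qd': array([-5.06954428e-04, -5.97229838e-04, -3.45365636e-03,  3.46338075e-05,
       -1.24556747e-04,  8.92764810e-04]), 'joint_efforts': array([ 3.96530028e-03, -4.38649714e+01, -2.24910522e+01,  7.15130568e-02,
        3.42587207e-02, -1.08893923e-04]), 'position': array([0.21847614, 0.50448264, 0.23820272]), 'tool_rot': array([-6.37536047e-01, -3.07570452e+00,  1.80482370e-03]), 'wrist_force': array([ 0.65014108, -0.34937451, -0.68849417]), 'wrist_torque': array([0.00943494, 0.00729137, 0.0228237 ]), 'gripper_width': 0.08840719726467508}
```

View pics/scene0.png

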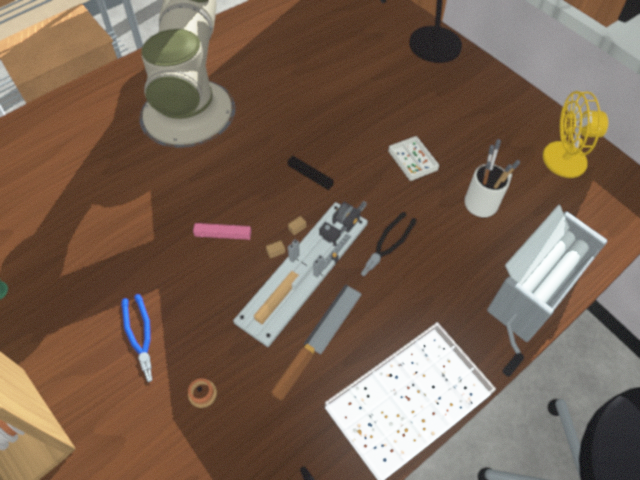

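View pics/side0.png

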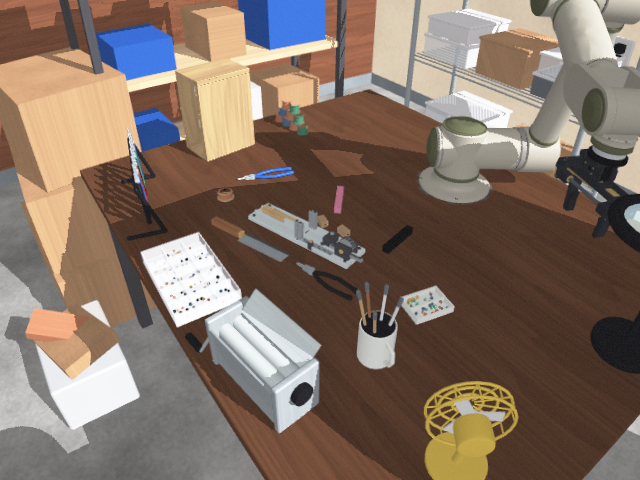

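The scene view shows the jig with base corners near (235,320), (268,345), (367,219), (337,203). The strip is at (277,297), the wheel at (347,215) and the stop at (330,232). The mug, tray and both pliers lie clear of it.

```bash
python3 - <<'E'
from h import *
import pickle
c=pickle.load(open('scene0.pkl','rb'))
P=[onz(c,p,.018)[:2] for p in [(235,320),(268,345),(367,219),(337,203)]]
for p in P: print(p)
P=np.array(P); d=(P[2]+P[3]-P[0]-P[1])/2; print('len',np.linalg.norm(d),'w',np.linalg.norm(P[1]-P[0]),np.linalg.norm(P[3]-P[2])); d/=np.linalg.norm(d)
x=np.array([d[1],-d[0]]); o=P.mean(0)+d*.0075
print('origin',o,'y axis',d,'x axis',x,'yaw',np.arctan2(x[1],x[0]))
wh=o+d*.136; print('wheel',wh)
s=observe(); print(R.from_rotvec(s['tool_rot']).as_matrix().round(3).tolist()); print(cams.capture('wrist')['hand_eye'])
f=c['frame'][180:360,210:390]; cv2.imwrite('pics/jig.png',cv2.resize(f,(600,600),interpolation=cv2.INTER_CUBIC)[:,:,::-1])
E
```

```text
[ 0.56299087 -0.21917815]
[ 0.64333365 -0.19858791]
[0.54072579 0.13406334]
[0.46803935 0.11009001]
len 0.3453863852870345 w 0.08293926258513815 0.07653782415447033
origin [ 0.55162743 -0.03621645] y axis [-0.28599765  0.95823032] x axis [0.95823032 0.28599765] yaw 0.29004740441174526
wheel [0.51273175 0.09410287]
[[-0.918, 0.397, -0.001], [0.397, 0.918, -0.001], [0.0, -0.001, -1.0]]
[[-6.77448416e-04 -9.61574056e-01 -2.74544852e-01  7.01112196e-02]
 [ 9.99999770e-01 -6.62234525e-04 -1.48102291e-04  2.63485812e-04]
 [-3.94017590e-05 -2.74544889e-01  9.61574283e-01 -1.45416365e-01]
 [ 0.00000000e+00  0.00000000e+00  0.00000000e+00  1.00000000e+00]]
```

View pics/jig.png

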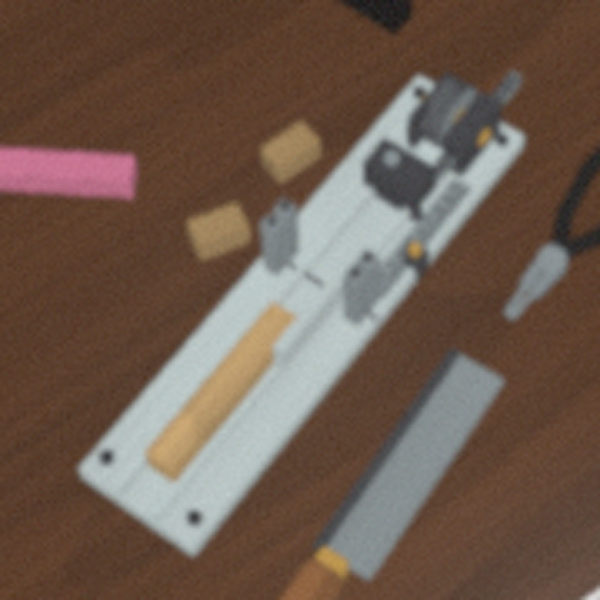

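step_arm:
  increments:
    - [[2,-2.95,0,0.0466,1],[2,-2.95,0,0.0466,1],[2,-2.95,0,0.0466,1],[2,-2.95,0,0.0466,1],[2,-2.95,0,0.0466,1],[2,-2.95,0,0.0466,1],[2,-2.95,0,0.0466,1],[2,-2.95,0,0.0466,1],[2,-2.95,0,0.0466,1],[2,-2.95,0,0.0466,1],[2,-2.95,0,0.0466,1],[2,-2.95,0,0.0466,1],[2,-2.95,0,0.0466,1],[2,-2.95,0,0.0466,1],[2,-2.95,0,0.0466,1],[0,0,0,0,1],[0,0,0,0,1]]

```text
t: 1.85
position: [0.5184, 0.062, 0.2383]
tool_rot: [0.451, -3.108, -0.001]
wrist_force: [-0.8, -0.1, 0.4]
gripper_width: 0.0005
```

```bash
python3 - <<'E'
from h import *
import pickle
c=snap('wrist','w1'); pickle.dump(c,open('w1.pkl','wb'))
o=np.array([.5516,-.0362]);y=np.array([-.286,.9582]);x=np.array([.9582,.286])
for q in [(0,136,64),(29,40,30),(-42,165,18),(42,165,18),(0,0,18)]:
    print(q,proj(c,[*(o+x*q[0]/1e3+y*q[1]/1e3),q[2]/1e3]).round(1))
print(c['P'],observe()['position'])
E
```

```text
(0, 136, 64) [360.2 224.8]
(29, 40, 30) [244.1 249.1]
(-42, 165, 18) [390.6 163.8]
(42, 165, 18) [386.5 258.9]
(0, 0, 18) [198.6 213.3]
[0.45145685 0.04177891 0.38380115] [0.51810569 0.06267996 0.23852629]
```

View pics/w1.png

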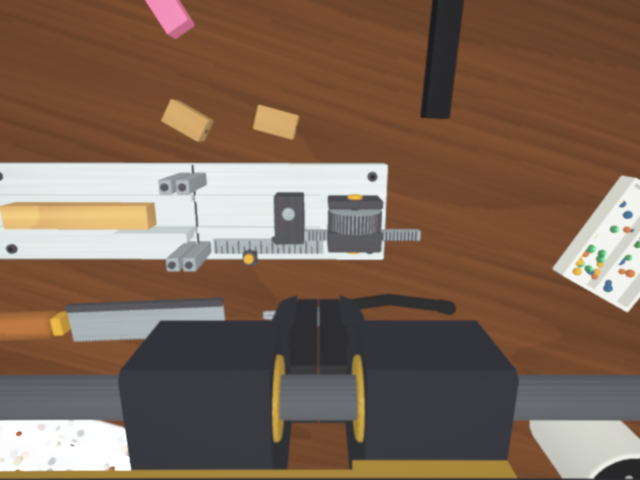

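The wrist view shows the slot line at column 196, the stop block at columns 275–304, the rider screw at (249,258) and the wheel at about (355,222). All are within a few mm of the prediction, so I'll correct the jig frame and go down to the wheel.

```bash
python3 - <<'E'
from h import *
import pickle
c=pickle.load(open('w1.pkl','rb'))
f=lambda u,v,z: onz(c,(u,v),z/1e3)[:2]
A=f(388,163.5,18);B=f(384.5,259,18);L=f(30,163.5,18)
y=(A-L)/np.linalg.norm(A-L); x=np.array([y[1],-y[0]]); print('yaw',np.arctan2(x[1],x[0]),np.linalg.norm(A-B))
o=(A+B)/2-.165*y; print('o',o,'y',y,'x',x)
J=lambda u,v,z:np.array([(f(u,v,z)-o)@x,(f(u,v,z)-o)@y])*1e3
print('slot',J(193,164,18),J(196,240,18),'cheeks (z50)',J(328,196,50),J(382,251,50),'rider screw z38',J(249,258,30),'stopface top z48',J(275,194,48),J(275,243,48))
print('strip lead',J(155,203,38),J(155,228,38),'tail',J(2,205,38))
t=observe()['position'][:2]
print('wheel start delta cm',((o+.122*y)-t)*100, 'tcp in jig',(t-o)@x,(t-o)@y)
E
```

```text
yaw 0.28820435576975395 0.08432205620049474
o [ 0.55180299 -0.03822708] y [-0.2842311  0.9587558] x [0.9587558 0.2842311]
slot [-41.81474737   0.51632865] [24.39990373 -2.17794037] cheeks (z50) [-19.81828892 113.5271213 ] [ 25.21987189 157.73252227] rider screw z38 [37.35857738 45.92891245] stopface top z48 [-21.10745978  71.78981428] [18.94959191 70.66801041]
strip lead [-12.2068066  -27.23742048] [  8.72836036 -29.43420097] tail [ -10.56271039 -151.65348995]
wheel start delta cm [-0.09788942  1.6061172 ] tcp in jig -0.0036265640741646628 0.10632302601546581
```

step_arm:
  increments:
    - [[-0.02,0.32,-3.2,0,1],[-0.02,0.32,-3.2,0,1],[-0.02,0.32,-3.2,0,1],[-0.02,0.32,-3.2,0,1],[-0.02,0.32,-3.2,0,1],[0,0,0,0,1],[0,0,0,0,1],[0,0,0,0,1]]

```text
t: 2.7
position: [0.5183, 0.0785, 0.0805]
tool_rot: [-0.455, 3.106, -0.001]
wrist_force: [0.2, -1.0, -0.6]
gripper_width: 0.0002
```

```bash
python3 - <<'E'
from h import *
import pickle
c=snap('wrist','w2'); pickle.dump(c,open('w2.pkl','wb'))
s=observe();print(s['position'],s['wrist_force'])
o=np.array([ 0.55180299,-0.03822708]);y=np.array([-0.2842311,0.9587558]);x=np.array([y[1],-y[0]])
d=s['position'][:2]-o;print(d@x,d@y)
E
```

```text
[0.51834565 0.07831661 0.0805336 ] [-0.02109897 -0.10286193 -0.17142975]
0.0010479211611917547 0.12124655058640701
```

View pics/w2.png

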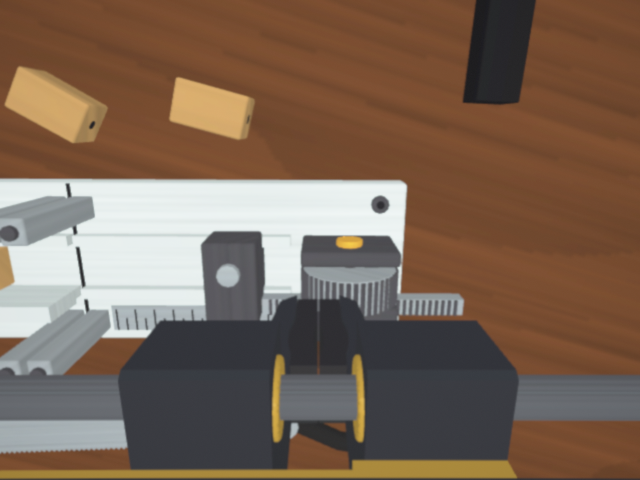

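The close view has the tip at about (320,300), just short of the wheel top. The gripper hides the rider, but the stop block is visible at columns 205–263. I'll press down gently.

step_arm:
  increments:
    - [[0,0,-0.7,0,1],[0,0,-0.5,0,1],[0,0,-0.15,0,1],[0,0,-0.1,0,1],[0,0,-0.1,0,1],[0,0,0,0,1]]

```text
t: 3.35
position: [0.5177, 0.0781, 0.0635]
tool_rot: [-0.454, 3.108, -0.0]
wrist_force: [-1.5, 0.0, 3.0]
gripper_width: 0.0003
```

step_arm:
  increments:
    - [[0,0,-0.1,0,1],[0,0,0,0,1]]

```text
t: 3.55
position: [0.5179, 0.0779, 0.0631]
tool_rot: [-0.454, 3.107, -0.001]
wrist_force: [-2.5, -1.9, 10.1]
gripper_width: 0.0002
```

step_arm:
  increments:
    - [[-0.085,0.288,0,0,1],[-0.085,0.288,0,0,1],[-0.085,0.288,0,0,1],[-0.085,0.288,0,0,1],[0,0,0,0,1]]

```text
t: 4.05
position: [0.5146, 0.0894, 0.0641]
tool_rot: [-0.455, 3.106, -0.002]
wrist_force: [-5.6, -2.3, 19.0]
gripper_width: 0.0002
```

```bash
cat >> h.py <<'E'
O=np.array([ 0.55180299,-0.03822708]);Y=np.array([-0.2842311,0.9587558]);X=np.array([Y[1],-Y[0]])
def J(c,u,v,z): d=onz(c,(u,v),z/1e3)[:2]-O; return np.array([d@X,d@Y])*1e3
def blockedge(c,yg):
    # left (face) edge of dark stop block top, strongest bright->dark step along rows in jig x=-10..0, z 48
    out=[]
    for xj in np.arange(-14,0,2):
        p=[proj(c,[*(O+X*xj/1e3+Y*yy/1e3),.048]) for yy in np.arange(yg-40,yg+40,.25)]
        g=cv2.cvtColor(c['frame'],cv2.COLOR_RGB2GRAY).astype(np.float32)
        m=np.array(p,np.float32); v=cv2.remap(g,m[:,0].reshape(1,-1),m[:,1].reshape(1,-1),cv2.INTER_LINEAR)[0]
        v=cv2.GaussianBlur(v.reshape(1,-1),(9,1),1.5)[0]
        out.append(yg-40+.25*np.argmin(np.gradient(v)))
    return np.median(out),np.round(out,1)
E
python3 - <<'E'
from h import *
import pickle
print(blockedge(pickle.load(open('w2.pkl','rb')),70))
c=snap('wrist','w3'); print(blockedge(c,66)); s=observe(); print(s['position'],s['wrist_force'],(s['position'][:2]-O)@Y)
E
```

```text
(np.float64(70.5), array([70.5, 70.5, 70.5, 70.5, 70.5, 70.2, 70.5]))
(np.float64(66.25), array([66.2, 66.2, 66.2, 66.2, 66.2, 66.2, 66.2]))
[0.51457831 0.08945036 0.0640704 ] [-5.81087403 -2.41921252 18.94581154] 0.13299189609901213
```

step_arm:
  increments:
    - [[-0.085,0.288,0.1,0,1],[-0.085,0.288,0,0,1],[-0.085,0.288,0,0,1],[-0.085,0.288,0,0,1],[-0.085,0.288,0,0,1],[0,0,0,0,1]]

```text
t: 4.7
position: [0.5103, 0.1041, 0.0637]
tool_rot: [-0.454, 3.107, -0.001]
wrist_force: [-1.5, -0.4, 5.6]
gripper_width: 0.0003
```

step_arm:
  increments:
    - [[0,0,1,0,1],[0.2,-0.7,3,0,1],[0.6,-2,4,0,1],[0,-2,4,0,1],[0,-1,2,0,1],[0,0,0,0,1],[0,0,0,0,1]]

```text
t: 5.4
position: [0.5176, 0.0473, 0.2027]
tool_rot: [0.453, -3.108, -0.001]
wrist_force: [0.2, -0.6, -0.7]
gripper_width: 0.0005
```

```bash
python3 - <<'E'
from h import *
import pickle
c=snap('wrist','w4'); pickle.dump(c,open('w4.pkl','wb')); print(blockedge(c,62)); s=observe(); print(s['position'],s['wrist_force'])
u,v=proj(c,[*(O+X*.029+Y*.052),.03]); print(u,v)
u,v=int(u),int(v); f=c['frame'][v-50:v+50,u-60:u+75]; print(u-60,v-50)
cv2.imwrite('pics/w4c.png',cv2.resize(f,None,fx=5.5,fy=5.5,interpolation=cv2.INTER_CUBIC)[:,:,::-1])
E
```

```text
(np.float64(60.5), array([60.5, 60.5, 60.5, 60.2, 60.5, 60.5, 60.2]))
[0.51731908 0.04753898 0.20208798] [-0.30748882  0.52877229 -0.8311081 ]
267.2873593955232 267.35226334611485
207 217
```

View pics/w4c.png

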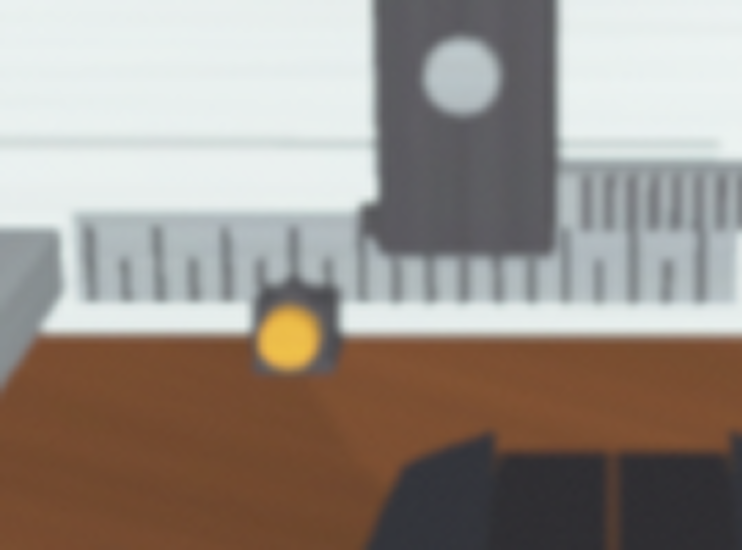

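The crop shows the rider's point at crop (292,278), its screw at (289,337), a pointer nub at (363–380,222) and the stop face at column 376. I'll convert these, checking the pointer at plausible heights.

```bash
python3 - <<'E'
from h import *
import pickle
c=pickle.load(open('w4.pkl','rb'))
cr=lambda a,b,z: J(c,207+(a+.5)/5.5-.5,217+(b+.5)/5.5-.5,z).round(1)
for z in (18,20,24,28,32,40,48): print(z,'nub left',cr(360,222,z),'nub top',cr(372,205,z),'nubbottom',cr(372,238,z),'rider pt',cr(292,278,z),'rider body corners',cr(254,292,z),cr(338,292,z),cr(254,372,z))
print('ticks z20',cr(90,260,20),cr(158,260,20),cr(293,245,20),cr(633,260,20),'rule edges',cr(90,213,20),cr(90,300,20))
print('base +x edge',cr(100,333,18),cr(700,333,18),'block right/bottom',cr(556,100,48),cr(460,252,48))
E
```

```text
18 nub left [24.2 54.6] nub top [21.6 56.5] nubbottom [26.7 56.3] rider pt [32.9 44.3] rider body corners [35.1 38.6] [35.1 51.1] [47.7 38.1]
20 nub left [23.6 54.9] nub top [21.  56.7] nubbottom [26.  56.5] rider pt [32.2 44.6] rider body corners [34.4 39. ] [34.4 51.3] [46.9 38.4]
24 nub left [22.3 55.3] nub top [19.8 57.1] nubbottom [24.8 57. ] rider pt [30.8 45.2] rider body corners [33.  39.6] [33.  51.8] [45.4 39.1]
28 nub left [21.1 55.8] nub top [18.6 57.5] nubbottom [23.5 57.4] rider pt [29.5 45.8] rider body corners [31.6 40.2] [31.6 52.3] [43.9 39.7]
32 nub left [19.8 56.2] nub top [17.3 57.9] nubbottom [22.2 57.8] rider pt [28.1 46.3] rider body corners [30.2 40.9] [30.2 52.8] [42.3 40.4]
40 nub left [17.4 57.1] nub top [14.9 58.8] nubbottom [19.7 58.7] rider pt [25.4 47.5] rider body corners [27.5 42.1] [27.5 53.8] [39.3 41.7]
48 nub left [14.9 58. ] nub top [12.5 59.6] nubbottom [17.1 59.5] rider pt [22.8 48.6] rider body corners [24.7 43.4] [24.7 54.7] [36.2 42.9]
ticks z20 [29.4 15.1] [29.4 25.1] [27.1 45. ] [29.4 94.7] rule edges [22.2 15.6] [35.6 14.8]
base +x edge [41.5 15.5] [ 41.5 104.8] block right/bottom [-2.  84.2] [19.1 71.2]
```

Rule ticks come out at 15.1, 25.1 and 45.0 mm, so the jig frame is good to about 0.3 mm. The rider's point is at y≈46 and the stop face at 60.5. A second long stroke should bring the face to about 51.

step_arm:
  increments:
    - [[0,1,-3,0,1],[0,1.1,-4,0,1],[0,1,-4,0,1],[0,0,-2,0,1],[0,0,-0.6,0,1],[0,0,-0.2,0,1],[0,0,-0.1,0,1],[0,0,0,0,1]]

```text
t: 6.25
position: [0.5184, 0.078, 0.065]
tool_rot: [-0.454, 3.107, -0.001]
wrist_force: [0.2, -1.1, 0.1]
gripper_width: 0.0006
```

step_arm:
  increments:
    - [[0,0,-0.15,0,1],[0,0,0,0,1]]

```text
t: 6.45
position: [0.5185, 0.078, 0.0634]
tool_rot: [-0.454, 3.107, -0.001]
wrist_force: [1.7, 0.0, 3.5]
gripper_width: 0.0003
```

step_arm:
  increments:
    - [[0,0,-0.05,0,1],[-0.085,0.288,0,0,1],[-0.085,0.288,0,0,1],[-0.085,0.288,0,0,1],[-0.085,0.288,0,0,1],[0,0,0,0,1]]

```text
t: 7.05
position: [0.5153, 0.0894, 0.0641]
tool_rot: [-0.454, 3.106, -0.002]
wrist_force: [-3.7, -2.1, 16.9]
gripper_width: 0.0006
```

step_arm:
  increments:
    - [[-0.085,0.288,0,0,1],[-0.085,0.288,0,0,1],[-0.085,0.288,0,0,1],[-0.085,0.288,0,0,1],[0,0,0,0,1]]

```text
t: 7.55
position: [0.5119, 0.101, 0.064]
tool_rot: [-0.454, 3.105, -0.002]
wrist_force: [-2.7, -0.7, 15.6]
gripper_width: 0.0005
```

```bash
python3 - <<'E'
from h import *
c=snap('wrist','w5'); print(blockedge(c,52)); s=observe(); print(s['position'],s['wrist_force'],(s['position'][:2]-O)@Y)
E
```

```text
(np.float64(21.75), array([21.8, 21.8, 21.8, 21.8, 21.8, 21.8, 21.5]))
[0.51191332 0.10102821 0.06395723] [-2.8503828   0.90749564 15.39617586] 0.1448496988575747
```

step_arm:
  increments:
    - [[0,0,1,0,1],[0.9,0,3,0,1],[2.5,-1.3,3.5,0,1],[3.5,-2,3.5,0,1],[3,-1,2,0,1],[2,-1,1,0,1],[0,0,0,0,1],[0,0,0,0,1]]

```text
t: 8.4
position: [0.6272, 0.0496, 0.1994]
tool_rot: [0.454, -3.107, -0.001]
wrist_force: [0.2, -0.1, 0.8]
gripper_width: 0.0002
```

```bash
python3 - <<'E'
from h import *
import pickle
c=snap('wrist','w6'); pickle.dump(c,open('w6.pkl','wb')); s=observe(); print(s['position'])
u,v=proj(c,[*(O+X*.020+Y*.050),.03]); print(u,v)
u,v=int(u),int(v); f=c['frame'][v-50:v+50,u-60:u+75]; print(u-60,v-50)
cv2.imwrite('pics/w6c.png',cv2.resize(f,None,fx=5.5,fy=5.5,interpolation=cv2.INTER_CUBIC)[:,:,::-1])
E
```

```text
[0.62683224 0.04984612 0.19926222]
299.93986153328416 114.1746749605839
239 64
```

View pics/w6c.png

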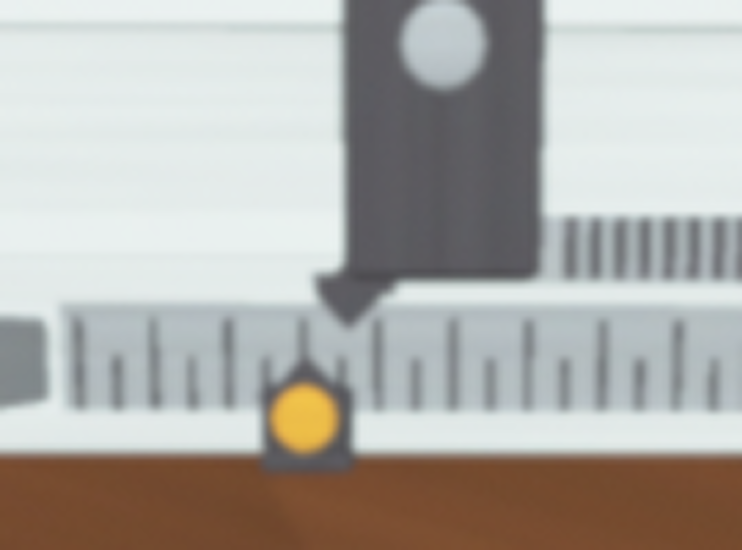

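From above the pointer: its tip is at crop (348,325) and the rider's point at (306,360), with rule spacing 37.4 px per 5 mm. About 5.5 mm is left, or 15 mm of rim.

step_arm:
  increments:
    - [[-3,0.8,0,0,1],[-3.5,1,-2,0,1],[-3,0.7,-3.5,0,1],[-1.4,0.3,-4,0,1],[0,0,-3,0,1],[0,0,-1,0,1],[0,0,-0.3,0,1],[0,0,-0.1,0,1],[0,0,0,0,1]]

```text
t: 9.35
position: [0.517, 0.0767, 0.0626]
tool_rot: [0.456, -3.104, 0.003]
wrist_force: [-12.5, -7.6, 16.2]
gripper_width: 0.0005
```

step_arm:
  increments:
    - [[0,0,0.05,0,1],[-0.085,0.288,0,0,1],[-0.085,0.288,0,0,1],[-0.085,0.288,0,0,1],[0,0,0,0,1]]

```text
t: 9.85
position: [0.515, 0.0857, 0.064]
tool_rot: [0.456, -3.107, 0.002]
wrist_force: [-12.7, -5.4, 24.0]
gripper_width: 0.0004
```

```bash
sed -i 's/yg-40/yg-9/g; s/yg+40/yg+9/' h.py; python3 - <<'E'
from h import *
import pickle
print(blockedge(pickle.load(open('w6.pkl','rb')),51))
c=snap('wrist','w7'); print(blockedge(c,48)); s=observe(); print(s['position'],s['wrist_force'],(s['position'][:2]-O)@Y)
E
```

```text
(np.float64(51.5), array([51.8, 51.8, 51.8, 51.5, 51.5, 51.5, 51.5]))
(np.float64(49.5), array([49.5, 49.5, 49.5, 49.5, 49.5, 49.5, 49.5]))
[0.5150148  0.08570664 0.0640228 ] [-12.29482964  -4.39368197  23.8008862 ] 0.1292785255123592
```

step_arm:
  increments:
    - [[-0.085,0.288,0.1,0,1],[-0.085,0.288,0,0,1],[-0.085,0.288,0,0,1],[0,0,0,0,1]]

```text
t: 10.3
position: [0.5131, 0.0947, 0.0642]
tool_rot: [0.455, -3.108, 0.001]
wrist_force: [-6.6, -2.0, 12.9]
gripper_width: 0.0004
```

```bash
python3 - <<'E'
from h import *
c=snap('wrist','w8'); print(blockedge(c,47)); s=observe(); print(s['position'],s['wrist_force'],(s['position'][:2]-O)@Y)
E
```

```text
(np.float64(46.5), array([46.5, 46.5, 46.5, 46.5, 46.5, 46.5, 46.5]))
[0.51306094 0.09472147 0.06417436] [-6.01953352 -2.17344654 12.9531919 ] 0.13847689071783678
```

step_arm:
  increments:
    - [[-0.04,0.14,0,0,1],[0,0,0,0,1],[0,0,1,0,1],[0.9,0,3,0,1],[2.5,-1,3.5,0,1],[3.5,-2,3.5,0,1],[3,-1,2,0,1],[2,-1,1,0,1],[0,0,0,0,1],[0,0,0,0,1]]

```text
t: 11.35
position: [0.6295, 0.0477, 0.2002]
tool_rot: [0.454, -3.108, -0.001]
wrist_force: [0.2, 0.0, -0.2]
gripper_width: 0.0003
```

```bash
python3 - <<'E'
from h import *
import pickle
c=snap('wrist','w9'); pickle.dump(c,open('w9.pkl','wb')); s=observe(); print(s['position']); print(blockedge(c,46))
u,v=proj(c,[*(O+X*.020+Y*.045),.03]); print(u,v)
u,v=int(u),int(v); f=c['frame'][v-50:v+50,u-60:u+75]; print(u-60,v-50)
cv2.imwrite('pics/w9c.png',cv2.resize(f,None,fx=5.5,fy=5.5,interpolation=cv2.INTER_CUBIC)[:,:,::-1])
E
```

```text
[0.62906316 0.04800049 0.19993075]
(np.float64(45.25), array([45.2, 45.5, 45.2, 45.2, 45.2, 45.2, 45.2]))
296.30018940091696 111.5300864134588
236 61
```

View pics/w9c.png

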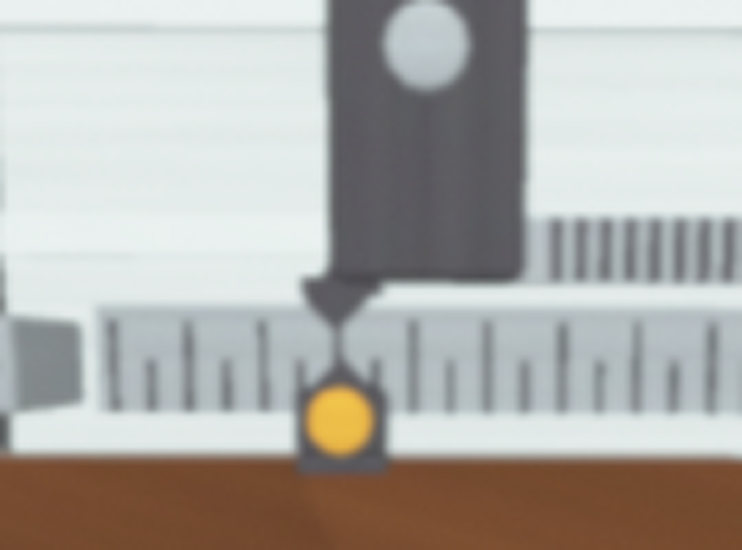

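The pointer tip (336,325) and rider point (340,360) line up within about 0.5 mm. Next I'll move behind the strip's tail, turning the gripper's narrow side along the channel.

step_arm:
  increments:
    - [[-0.23,-2.12,0,-0.131,1],[-0.23,-2.12,0,-0.131,1],[-0.23,-2.12,0,-0.131,1],[-0.23,-2.12,0,-0.131,1],[-0.23,-2.12,0,-0.131,1],[-0.23,-2.12,0,-0.131,1],[-0.23,-2.12,0,-0.131,1],[-0.23,-2.12,0,-0.131,1],[-0.23,-2.12,0,-0.131,1],[-0.23,-2.12,0,-0.131,1],[-0.23,-2.12,0,-0.131,1],[-0.23,-2.12,0,-0.131,1],[0,0,-2,0,1],[0,0,-3,0,1],[0,0,-3,0,1],[0,0,-2,0,1],[0,0,0,0,1],[0,0,0,0,1]]

```text
t: 13.2
position: [0.6024, -0.2064, 0.1009]
tool_rot: [-1.877, -2.518, -0.0]
wrist_force: [0.0, 0.1, 0.1]
gripper_width: 0.0003
```

```bash
python3 - <<'E'
from h import *
import pickle
c=snap('wrist','w10'); pickle.dump(c,open('w10.pkl','wb')); s=observe(); d=s['position'][:2]-O;print(s['position'],s['wrist_force'],d@X,d@Y)
E
```

```text
[ 0.60281598 -0.20671454  0.10158287] [0.2032306  0.15668713 0.49567906] 0.0010196234617543126 -0.1760378117784384
```

View pics/w10.png

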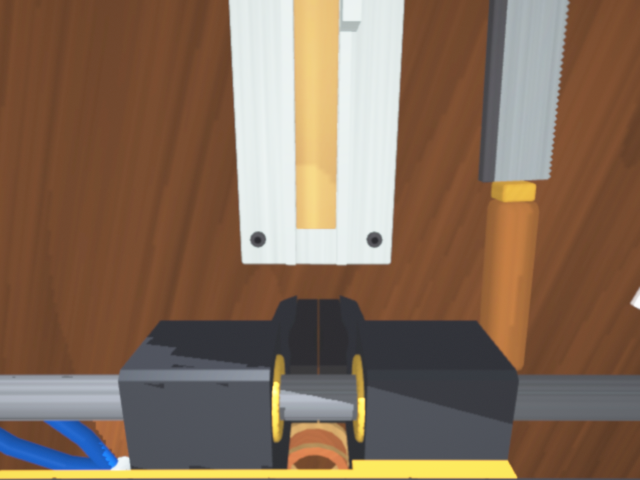

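The view shows the strip tail at row 228, centred on the fingers at column 318. The spool is partly under the gripper at about (318,445), so I'll check that before descending.

```bash
python3 - <<'E'
from h import *
import pickle
c=pickle.load(open('w10.pkl','rb'))
print('tail bottom',J(c,317,228,18),'top z38',J(c,317,228,38),'base end',J(c,317,264,18),'spool near edge',J(c,318,422,28),J(c,318,422,0))
c=pickle.load(open('scene0.pkl','rb')); print('spool scene',J(c,202,392,14))
E
```

```text
tail bottom [   0.6866296  -159.55968631] top z38 [   0.74445983 -154.78666851] base end [   0.68849906 -180.31879277] spool near edge [   1.32712744 -276.79130082] [   1.32460636 -298.81567794]
spool scene [-8.4910074e-02 -3.2004529e+02]
```

step_arm:
  increments:
    - [[-0.1,0,-2.5,0,1],[0,0,-2.5,0,1],[0,0,-1.5,0,1],[0,0,-0.4,0,1],[0,0,0,0,1],[0,0,0,0,1]]

```text
t: 13.85
position: [0.6023, -0.2073, 0.0328]
tool_rot: [1.877, 2.516, 0.001]
wrist_force: [0.6, 0.6, -0.9]
gripper_width: 0.0001
```

step_arm:
  increments:
    - [[-0.085,0.288,0,0,1],[-0.085,0.288,0,0,1],[-0.085,0.288,0,0,1],[-0.085,0.288,0,0,1],[-0.085,0.288,0,0,1],[-0.142,0.479,0,0,1],[-0.142,0.479,0,0,1],[-0.142,0.479,0,0,1],[-0.142,0.479,0,0,1],[-0.142,0.479,0,0,1],[-0.142,0.479,0,0,1],[0,0,0,0,1]]

```text
t: 15.05
position: [0.5886, -0.1632, 0.0313]
tool_rot: [-1.877, -2.518, 0.0]
wrist_force: [-0.4, 0.1, -0.5]
gripper_width: 0.0005
```

```bash
python3 - <<'E'
from h import *
import pickle
c=snap('wrist','w11'); s=observe(); d=s['position'][:2]-O;print(s['position'],s['wrist_force'],d@X,d@Y)
for yy in (-30,0,20,46): print(yy,proj(c,[*(O+Y*yy/1e3),.038]))
E
```

```text
[ 0.58878068 -0.16358617  0.03132523] [-0.24108836  0.15172101 -0.43982987] -0.0001783755254617242 -0.13069896302243064
-30 [316.84313234  18.54933045]
0 [ 316.83850138 -103.92768908]
20 [ 316.83436028 -196.25115231]
46 [ 316.82728672 -332.07123982]
```

View pics/w11.png

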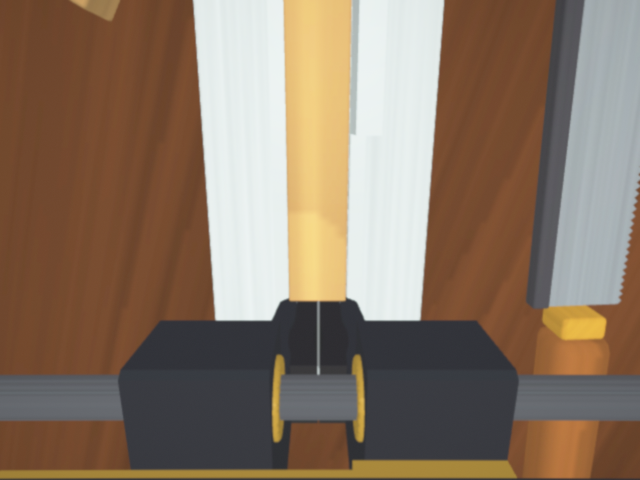

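The fingertip is now behind the strip's tail, whose edge meets the finger at row 300. I'll work out the finger-to-tail offset and push on.

step_arm:
  increments:
    - [[-0.142,0.479,0,0,1],[-0.142,0.479,0,0,1],[-0.142,0.479,0,0,1],[-0.142,0.479,0,0,1],[-0.142,0.479,0,0,1],[-0.142,0.479,0,0,1],[-0.085,0.288,0,0,1],[-0.057,0.192,0,0,1],[0,0,0,0,1],[0,0,0,0,1]]

```text
t: 16.1
position: [0.579, -0.1305, 0.0313]
tool_rot: [1.878, 2.518, 0.0]
wrist_force: [0.2, -0.5, -0.0]
gripper_width: 0.0004
```

```bash
python3 - <<'E'
from h import *
c=snap('wrist','w12'); s=observe(); d=s['position'][:2]-O;print(s['position'],s['wrist_force'],d@X,d@Y)
print('tail at row300',J(c,317,300,38),J(c,317,304,38))
g=c['frame'][285:312,317]; print(g.tolist())
E
```

```text
[ 0.57896423 -0.13049168  0.0313054 ] [-0.21454752 -0.19877833  0.0743831 ] -0.00018346880057489717 -0.09617929022131406
tail at row300 [  0.09969313 -84.60806467] [  0.09888353 -86.12048162]
[[244, 212, 134], [244, 212, 134], [244, 211, 134], [244, 212, 134], [244, 211, 134], [244, 211, 135], [244, 210, 134], [244, 211, 134], [244, 211, 134], [244, 211, 134], [244, 210, 134], [244, 210, 134], [244, 210, 134], [243, 209, 134], [233, 195, 127], [186, 157, 118], [133, 127, 117], [115, 119, 119], [114, 119, 119], [114, 119, 120], [114, 119, 119], [114, 119, 120], [114, 119, 120], [114, 119, 120], [113, 118, 119], [114, 119, 120], [114, 119, 120]]
```

step_arm:
  increments:
    - [[-0.085,0.288,0,0,1],[-0.085,0.288,0,0,1],[-0.043,0.144,0,0,1],[-0.028,0.096,0,0,1],[0,0,0,0,1],[0,0,0,0,1]]

```text
t: 16.75
position: [0.5765, -0.1222, 0.0313]
tool_rot: [-1.878, -2.518, -0.0]
wrist_force: [-0.4, 0.6, -0.0]
gripper_width: 0.0001
```

step_arm:
  increments:
    - [[-0.014,0.048,0,0,1],[0,0,0,0,1]]

```text
t: 16.95
position: [0.5764, -0.1218, 0.0313]
tool_rot: [1.878, 2.518, 0.0]
wrist_force: [1.0, 0.4, -0.6]
gripper_width: 0.0004
```

step_arm:
  increments:
    - [[-0.014,0.048,0,0,1],[0,0,0,0,1]]

```text
t: 17.15
position: [0.5762, -0.1212, 0.0313]
tool_rot: [-1.878, -2.518, 0.0]
wrist_force: [-0.2, -0.8, -1.1]
gripper_width: 0.0004
```

step_arm:
  increments:
    - [[-0.009,0.029,0,0,1],[0,0,0,0,1]]

```text
t: 17.35
position: [0.5761, -0.1209, 0.0313]
tool_rot: [-1.878, -2.518, 0.0]
wrist_force: [-0.5, 0.6, -0.3]
gripper_width: 0.0002
```

step_arm:
  increments:
    - [[-0.009,0.029,0,0,1],[0,0,0,0,1]]

```text
t: 17.55
position: [0.576, -0.1206, 0.0313]
tool_rot: [-1.878, -2.518, 0.0]
wrist_force: [1.0, 0.1, 0.4]
gripper_width: 0.0005
```

step_arm:
  increments:
    - [[-0.009,0.029,0,0,1],[0,0,0,0,1]]

```text
t: 17.75
position: [0.576, -0.1204, 0.0313]
tool_rot: [1.878, 2.518, -0.0]
wrist_force: [0.7, 0.2, 0.3]
gripper_width: 0.0003
```

step_arm:
  increments:
    - [[-0.009,0.029,0,0,1],[0,0,0,0,1]]

```text
t: 17.95
position: [0.5759, -0.1202, 0.0314]
tool_rot: [1.878, 2.518, -0.0]
wrist_force: [0.9, -1.5, -0.8]
gripper_width: 0.0001
```

step_arm:
  increments:
    - [[-0.009,0.029,0,0,1],[0,0,0,0,1]]

```text
t: 18.15
position: [0.576, -0.1201, 0.0314]
tool_rot: [1.878, 2.518, -0.0]
wrist_force: [0.2, -2.2, -0.6]
gripper_width: 0.0008
```

Force along the channel has risen to about 2 N and the tip has stopped advancing, so the strip is against the stop. I'll back off and look.

step_arm:
  increments:
    - [[0.085,-0.288,0,0,1],[0.28,-0.96,0,0,1],[0.28,-0.96,0,0,1],[0,0,3,0,1],[0,0,4,0,1],[0,0,4,0,1],[0,0,4,0,1],[-0.1,3,2,0,1],[-0.1,4,0,0,1],[-0.1,3,0,0,1],[0,1.8,0,0,1],[0,0,0,0,1],[0,0,0,0,1]]

```text
t: 19.45
position: [0.5795, -0.0246, 0.2013]
tool_rot: [1.878, 2.518, -0.0]
wrist_force: [0.4, 0.4, 0.0]
gripper_width: 0.0004
```

```bash
python3 - <<'E'
from h import *
import pickle
c=snap('wrist','w13'); pickle.dump(c,open('w13.pkl','wb')); s=observe(); d=s['position'][:2]-O;print(s['position'],s['wrist_force'],d@X,d@Y)
u,v=proj(c,[*(O+X*.015+Y*.045),.03]); print(u,v)
u,v=int(u),int(v); f=c['frame'][max(v-50,0):v+50,u-60:u+60]; print(u-60,max(v-50,0))
cv2.imwrite('pics/w13c.png',cv2.resize(f,None,fx=6,fy=6,interpolation=cv2.INTER_CUBIC)[:,:,::-1])
E
```

```text
[ 0.5794506  -0.02506213  0.20122608] [ 0.06394931  0.25837347 -0.09792761] 0.030249194793909362 0.004763665290363138
296.2799700123143 168.07081362093464
236 118
```

View pics/w13c.png

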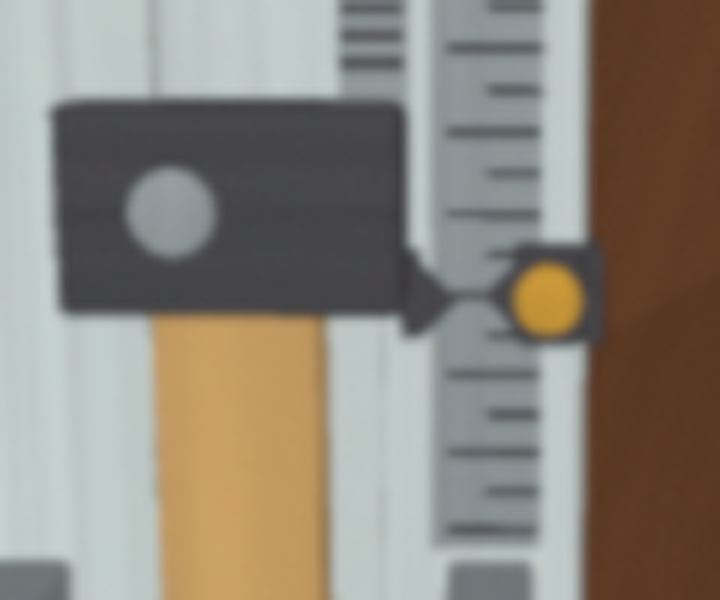

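The pointer tip (450,297) and rider point (505,295) are level, and there is no visible gap between strip and stop (at most about 1 mm could be hidden). The robot is touching nothing, so I'm handing in.

```bash
python3 -c "
from plant import workorder
print(workorder.job_done())"
```

```text
the job is handed in; nothing more can be done
None
```

The jig is set and handed in at about 19.5 s of the 54 s allowed; no verdict was reported.

- **Stop:** I rolled the wheel in three fingertip strokes, closing the stop from about 70.5 mm to 45.5 mm. The rider's point measured about 46 mm. The last view showed the pointer opposite it within about 0.5 mm. I saw no overshoot beyond that and never touched the stop block.
- **Strip:** I pushed it by its tail until the resistance reached about 2 N, then backed off. The last view showed no gap to the stop; at most about 1 mm could be hidden by the block.

**Wheel press force:** It peaked at about 24 N during the strokes, above the suggested 4 to 10 N but below the 40 N and 120 N limits. The wheel turned without slipping noticeably.

**Measurements that disagreed:**
- One automatic reading of the stop edge was wrong (21.8 mm), because its search range was too wide. I narrowed the range.
- The strip's tail first measured about 5 mm off, because I had assumed the wrong height for the edge I was reading. I corrected this before pushing.

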